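Clip the snap-hook carrying handle on to the tree slice's lifting eye

TASK

The round tree slice is ready to be carried off to the finishing room: take the carrying handle with the sprung snap hook (the one with the bar-shaped wooden grip) and press it straight down over the lifting eye of the round slice, until the gate has passed the eye and sprung shut beneath it. Let go and leave the handle standing upright on the slice, clipped on; leave the eye on the plank alone and do not knock over the open hook with the round knob.

Things in the scene. Friction and masses are not known exactly. Their poses are not given: they have to be found in the camera images.
- snap_grip (a point): Centre of the wooden bar grip of the loose snap-hook handle (0.3-0.45 kg, standing upright, 142 mm tall). Grip 90 mm long (x), 26 wide (y), 30 high; take it across y from above. It is 127 mm above the soles of two feet, 18 x 40 mm, at x = +-31. Between: steel arch of 14 mm bar in the x-z plane, legs at x = +-29, crown's underside 92 mm above the soles, mouth below 30 mm wide (x -16 to 14).
- gate (a joint): The snap hook's gate: 7 mm steel rod across the mouth, 22 mm above the soles, hinged at x = -22 mm. 0 = shut; a push of 4 to 8 N from below (more than the handle's weight) swings it up into the arch, at most 1.45 rad. A bar coming up the mouth frees it when the bar's centre is 53-65 mm above the soles; it then springs shut under the bar. Hook works either way round (180 degrees).
- slice_eye (a point): Centre of the top bar of the lifting eye on the fixed round tree slice (240 mm across plus bark, 40 thick). Eye: upright bow of 10 mm steel bar; top bar level along y, 76 mm above the slice's face, 116 above the bench; legs at y = +-37. Grip bar must lie along this x (10 degrees), centred within 8 mm in x, 15 in y. With feet on the slice the gate has shut. The eye on the plank is alike.
- open_grip (a point): Centre of the round wooden knob (56 mm across, 34 high, centre 127 mm above the bench) of the other carrying handle: a plain open hook without a gate, 144 mm tall, standing loose on the bench. Not to be used, nor knocked over.
Mind the look-alikes: they are no part of the job. What is shaped like the part that bears snap_grip but green is not meant.

How it is judged:
By the outcome, as a careful person would: the job done as asked, in the order asked, and still so for the second after the job is handed in, with the robot touching nothing.
It also fails if it takes over 43 s, if anything falls off the work surface, if the arm or the gripper's body presses on something with over 40 N, if the wrist force passes 120 N, or if a joint passes its speed limit or range.

ROBOT

A 6-joint arm with a two-finger parallel gripper is mounted at the origin on the work surface. World frame = base frame: x ahead of the robot, y to its left, z up, the work surface at z = 0. Lengths are in m, angles in degrees, forces in N, time in s.
With the tool pointing down it reaches from about 0.3 to 0.75 m from the base axis. Payload 8.5 kg.
Tool frame: the origin (TCP) lies at the very end of the fingers, on their centre line; the grasp point (between the pads) lies 19 mm behind it; z points along the fingers, y is the line along which they close (so a half turn about z gives the same grasp; the last joint's range is limited). The gripper opens to 85 mm and grips with 20 to 120 N. Pads are 22 mm wide; open, the fingers measure 114 mm over their backs; the gripper's body (76 mm by 85 mm) begins 54 mm behind the grasp point. The pads swing forward as they close: fully open they stand 13 mm farther back than shut.
Start: joints at [-84.758, 21.807, 74.336, -0, 83.858, -12.336], TCP at [0.166, -0.524, 0.231] pointing down, gripper open.
Joint ranges: [-178.18, 178.18], [-50.72, 133.34], [12.68, 142.11], [-81.47, 261.47], [9.98, 163.14], [-165.26, 165.26]. Speed limits (degrees/s): [136.94, 136.94, 180, 180, 180, 180].

INTERFACE

Orientations are given as a 3x3 rotation matrix whose columns are the frame's x, y, z axes.
In Python, from rig import observe, cams, ticket gives the robot as it stands.
- The arm moves only by the tool move_arm, never from a script. Its arguments are lists of equal length, an entry for each row: "jaw": the finger opening in cm, from 0 to 8.54; "dp": the shift along the tool's x, y, z in cm, a list of three; "turn": the turn, a rotation vector about the tool's x, y, z in rad, a list of three. In form: {"jaw": [jaw, ...], "dp": [[tx, ty, tz], ...], "turn": [[wx, wy, wz], ...]}. A call has 1 to 12 rows; each row shifts and turns the commanded pose from where the row before left it, along the tool's axes as they then stand; what a row does not reach is not made up. A row lasts 1/12 s, in which the tool goes at most 41.7 mm and 7.16 degrees, less where a joint would pass 70% of its speed; a pose out of reach is approached as far as the arm can. A call is refused whole if a number of a shift passes 4.17 or a number of a turn 0.125, either way. A call with a gripper value outside its range is refused whole. The fingers move at their own pace and stop on an object; "force" is the grip in N (left out, the last holds). Time passes only in rows, so rows that do not move let the fingers close. It gives the time, the measured TCP pose, the force, the opening and the grip force at its end, in the units of the state.
- observe(): the state, without advancing time (a new reading comes with each control period).
- cams.get_image(name): name is "scene" or "top" or "wrist"; returns (picture, depth): 384x512x3 uint8, red, green, blue; 384x512 float32, m along the optical axis (not along the pixel's ray), 0 where there is no reading.
- cams.calibration(name): a dict with "vertical_fov" (degrees; the focal length in pixels is half the picture's height over the tangent of half this angle, whatever the lens; pixels are square), "cx", "cy" (the principal point, pixels), "k1" (the pictures are not rectified: a ray, as slopes to the right and down, at radius r is drawn at 1 + k1 r^2 times it, then the intrinsics apply), "view" (4x4, takes a point from world to camera coordinates); the wrist camera has in their place "tool_from_camera" (4x4, takes a point from camera to tool coordinates, whose origin is the TCP and whose axes are the flange's). Camera axes: x right, y up, looking along -z (the intrinsics and any distortion apply to the point x, -y, -z); pixel columns grow to the right and rows downward; lengths in m; the calibration is good to about 2 mm. A picture is of the moment at which its call begins: read the wrist's pose just before it. calibration takes no time and is no camera call.
- ticket.close_job(): hands the job in; it is judged then, once.
Trained networks look in the newest picture that a camera, given by its name, has taken for a name from the list of things; names that differ only in an ending like _2 or _b are one class to them, and where a whole thing is asked for, a point or a joint stands for the part that bears it (a point fixed in the world has none). Each returns a list of dicts, best first, with "p" (0 to 1); they miss things now and then, are a little off and sometimes report something else, mostly with a low value. They report only what shows in the picture. A call takes as long as a camera call. They do not tell look-alikes from the thing itself.
- cams.spot_in(camera, query): "box" ([centre column, centre row, width, height] as shares, 0 to 1, of the picture: columns of its width, rows of its height, round what is visible of it).
- cams.outline_of(camera, query): "mask" (384x512 bool, what is visible of it) and "box" ([centre column, centre row, width, height] as shares, 0 to 1, of the picture: columns of its width, rows of its height, round what is visible of it).
- cams.mark_of(camera, query): "location" ([column, row] as shares, 0 to 1, of the picture: columns of its width, rows of its height: a listed point, or the origin of a listed thing).
The state is a dict: "time_s": time; "q": joint angles; "qvel": joint speeds; "joint_efforts": joint torques, N m; "position": TCP position; "tool_rot": TCP orientation; "ft_force": force on the tool from outside, world axes, zero at the start; "wrist_torque": the same for the moment, N m; "grip_width": finger opening in m; "gripper_force": force on a finger pad.
Only numpy, scipy, OpenCV 4.12 (cv2) and the standard library are available. Lean on these libraries where they do the work, as an engineer would, in place of code of your own. Each camera call takes 0.05 s, during which the arm holds its last target. There are 200 camera calls.

## Working session

There is one attempt and no reset: what is moved stays moved. The work goes in short steps, Python scripts to look and compute and a tool call to move; the robot and the scene stay as the last step left them, time stands still between calls to the robot, and variables do not carry over. Pictures are saved under pics/ and viewed, at most 10 in all, crops included, and the job is handed in when it is done.

Besides the shell and the picture viewer there is one more tool, called as name(argument=value, ...) on one line, values as JSON. move_arm: Moves the arm, as the interface text tells. Its arguments: {"type":"object","properties":{"jaw":{"type":"array","items":{"type":"number"}},"dp":{"type":"array","items":{"type":"array","items":{"type":"number"}}},"turn":{"type":"array","items":{"type":"array","items":{"type":"number"}}},"force":{"type":"number"}},"required":["jaw","dp","turn"]}

```bash
mkdir -p pics
cat > h.py <<'E'
import numpy as np, cv2
from rig import observe, cams, ticket
def K(name):
    c=cams.calibration(name); f=192/np.tan(np.radians(c["vertical_fov"])/2); return c,f
def cam2world(name,st=None):
    c,f=K(name)
    if name=="wrist":
        T=np.eye(4);T[:3,:3]=np.array(st["tool_rot"]);T[:3,3]=st["position"]
        return T@np.array(c["tool_from_camera"])
    return np.linalg.inv(np.array(c["view"]))
def ray(name,u,v):
    c,f=K(name); d=np.array([(u-c["cx"])/f,(v-c["cy"])/f]); s=d.copy()
    for _ in range(20): s=d/(1+c["k1"]*(s@s))
    return np.array([s[0],-s[1],-1.])
def pix(name,u,v,depth,st=None):
    return (cam2world(name,st)@np.append(ray(name,u,v)*depth,1))[:3]
def atz(name,u,v,z,st=None):
    T=cam2world(name,st); d=T[:3,:3]@ray(name,u,v); o=T[:3,3]; return o+d*(z-o[2])/d[2]
E
python3 - <<'E'
from h import *
ims=[]
for n in ["scene","top"]:
    im,d=cams.get_image(n); cv2.imwrite(f"pics/{n}0.png",im[:,:,::-1]); np.save(f"pics/{n}0.npy",d)
    for q,z in [("snap_grip",.127),("slice_eye",.116),("open_grip",.127)]:
        for r in cams.mark_of(n,q)[:4]:
            u,v=r["location"][0]*512,r["location"][1]*384
            dd=d[int(min(v,383)),int(min(u,511))]
            print(n,q,round(r["p"],2),round(u),round(v),"atz",atz(n,u,v,z).round(3),"depth",pix(n,u,v,dd).round(3))
    ims.append(im)
E
```

```text
scene snap_grip 0.96 125 242 atz [ 0.283 -0.302  0.127] depth [ 0.294 -0.31   0.144]
scene snap_grip 0.71 255 166 atz [0.426 0.063 0.127] depth [0.431 0.053 0.137]
scene snap_grip 0.59 314 209 atz [0.626 0.002 0.127] depth [ 0.63  -0.011  0.142]
scene slice_eye 0.68 249 297 atz [ 0.602 -0.279  0.116] depth [ 0.604 -0.282  0.123]
scene open_grip 0.78 244 200 atz [ 0.461 -0.054  0.127] depth [ 0.469 -0.067  0.145]
top snap_grip 0.66 246 135 atz [0.634 0.009 0.127] depth [0.631 0.008 0.14 ]
top snap_grip 0.55 227 211 atz [0.419 0.064 0.127] depth [0.417 0.063 0.141]
top snap_grip 0.53 367 255 atz [ 0.293 -0.317  0.127] depth [ 0.305 -0.174  0.676]
top slice_eye 0.95 353 144 atz [ 0.606 -0.294  0.116] depth [ 0.605 -0.293  0.12 ]
top open_grip 0.91 269 192 atz [ 0.469 -0.053  0.127] depth [ 0.467 -0.052  0.143]
```

Run:
```python
import cv2
a=cv2.imread("pics/scene0.png");b=cv2.imread("pics/top0.png")
cv2.imwrite("pics/s1.png",cv2.resize(a,(800,600),interpolation=cv2.INTER_CUBIC))
cv2.imwrite("pics/t1.png",cv2.resize(b,(800,600),interpolation=cv2.INTER_CUBIC))
```

```text
(no output)
```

View pics/s1.png

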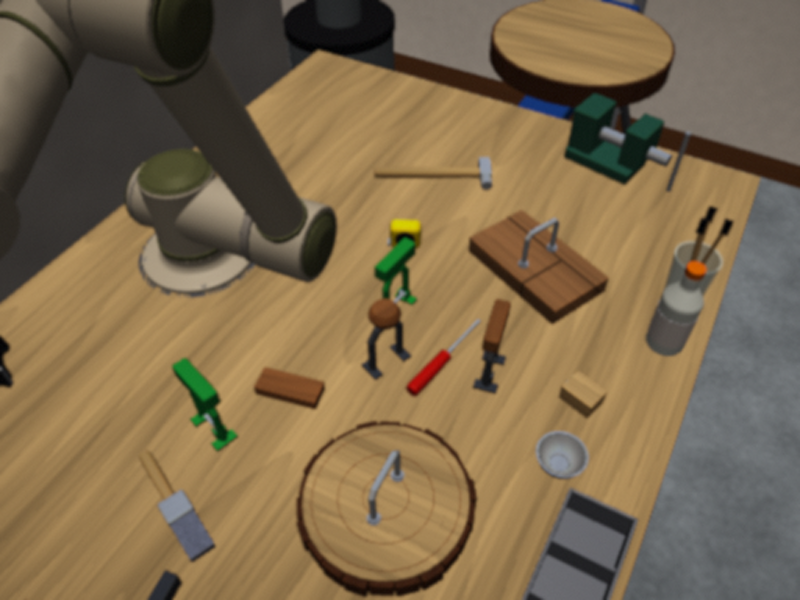

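View pics/t1.png

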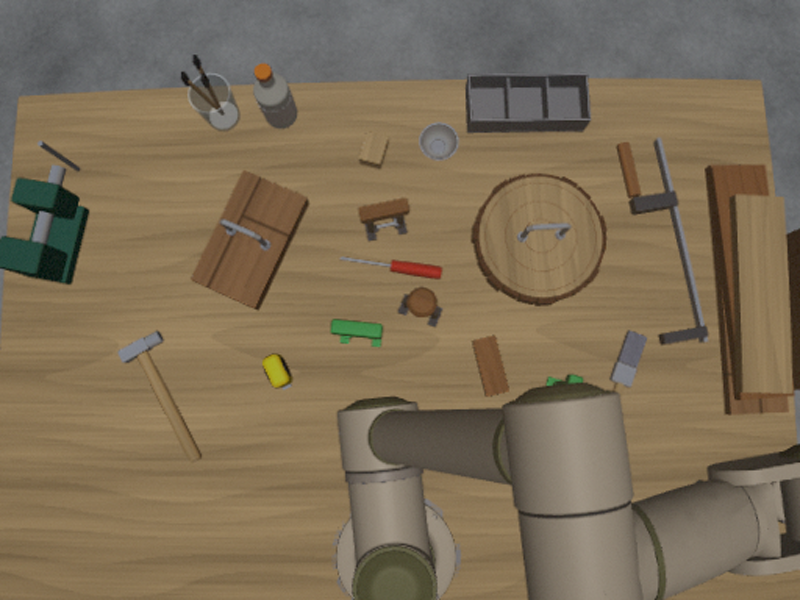

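Run:
```python
from h import *
st=observe(); print(np.array(st["tool_rot"]).round(3).tolist(), np.array(st["position"]).round(4), st["time_s"])
c,_=K("wrist"); print(np.array(c["tool_from_camera"]).round(3).tolist())
for n,(gu,gv),(eu,ev) in [("top",(246,135),(353,144)),("scene",(314,209),(249,297))]:
    im=cv2.imread(f"pics/{n}0.png"); d=np.load(f"pics/{n}0.npy")
    for nm,u0,v0,zl,zh in [("grip",gu,gv,.12,.155),("eye",eu,ev,.105,.135)]:
        P=np.array([pix(n,u,v,d[v,u]) for v in range(v0-28,v0+28) for u in range(u0-28,u0+28) if d[v,u]>0])
        P=P[(P[:,2]>zl)&(P[:,2]<zh)]
        (c0,s,a)=cv2.minAreaRect((P[:,:2]*1000).astype(np.float32))
        w,V=np.linalg.eigh(np.cov(P[:,:2].T)); v=V[:,1]
        print(n,nm,len(P),"mean",P.mean(0).round(4),"rect c",np.round(c0,1),np.round(s,1),"axis ang",np.degrees(np.arctan2(v[1],v[0])).round(1), "zmax",P[:,2].max().round(3))
a=cv2.imread("pics/scene0.png")[165:275,240:350]; b=cv2.imread("pics/top0.png")[100:180,200:280]
cv2.imwrite("pics/crop.png",np.hstack([cv2.resize(a,(400,400),interpolation=cv2.INTER_CUBIC),cv2.resize(b,(400,400),interpolation=cv2.INTER_CUBIC)]))
```

```text
[[0.953, 0.302, -0.0], [0.302, -0.953, 0.0], [0.0, -0.0, -1.0]] [ 0.1661 -0.5242  0.2312] 0.4
[[0.002, 0.957, 0.29, 0.073], [1.0, -0.002, -0.0, 0.001], [0.0, 0.29, -0.957, -0.143], [0.0, 0.0, 0.0, 1.0]]Traceback (most recent call last):
  File "<stdin>", line 7, in <module>
  File "h.py", line 16, in pix
    return (cam2world(name,st)@np.append(ray(name,u,v)*depth,1))[:3]
                                         ~~~^^^^^^^^^^
  File "h.py", line 12, in ray
    c,f=K(name); d=np.array([(u-c["cx"])/f,(v-c["cy"])/f]); s=d.copy()
        ~^^^^^^
  File "h.py", line 4, in K
    c=cams.calibration(name); f=192/np.tan(np.radians(c["vertical_fov"])/2); return c,f
ValueError: time passes only in moves, steps and waits
```

```bash
python3 - <<'E'
s=open("h.py").read().replace('def K(','import functools\n@functools.lru_cache(None)\ndef K(',1)
s=s.replace("return np.linalg.inv","return np.linalg.inv")
open("h.py","w").write(s)
E
cat > m.py <<'E'
from h import *
def cloud(n,d,u0,v0,zl,zh,st=None,r=28):
    P=np.array([pix(n,u,v,d[v,u],st) for v in range(max(v0-r,0),min(v0+r,384)) for u in range(max(u0-r,0),min(u0+r,512)) if d[v,u]>0])
    return P[(P[:,2]>zl)&(P[:,2]<zh)]
def rep(nm,P):
    c0,s,a=cv2.minAreaRect((P[:,:2]*1000).astype(np.float32))
    w,V=np.linalg.eigh(np.cov(P[:,:2].T)); v=V[:,1]
    print(nm,len(P),"mean",P.mean(0).round(4),"rect c",np.round(c0,1),np.round(s,1),"axis ang",np.degrees(np.arctan2(v[1],v[0])).round(1),"zmax",P[:,2].max().round(3))
E
python3 - <<'E'
from m import *
for n,(gu,gv),(eu,ev) in [("top",(246,135),(353,144)),("scene",(314,209),(249,297))]:
    d=np.load(f"pics/{n}0.npy")
    rep(n+" grip",cloud(n,d,gu,gv,.12,.155)); rep(n+" eye",cloud(n,d,eu,ev,.105,.135))
a=cv2.imread("pics/scene0.png")[165:275,240:350]; b=cv2.imread("pics/top0.png")[100:180,200:280]
cv2.imwrite("pics/crop.png",np.hstack([cv2.resize(x,(400,400),interpolation=cv2.INTER_CUBIC) for x in (a,b)]))
print(observe()["time_s"])
E
```

```text
top grip 343 mean [0.6322 0.0107 0.1393] rect c [634.4  11.2] [27.7 90. ] axis ang 101.3 zmax 0.147
top eye 99 mean [ 0.6029 -0.2866  0.1178] rect c [ 604.2 -290.6] [11.8 81.1] axis ang 91.2 zmax 0.127
scene grip 370 mean [6.347e-01 5.000e-04 1.403e-01] rect c [632.5   7.6] [26.3 91.9] axis ang 100.8 zmax 0.147
scene eye 175 mean [ 0.6026 -0.2973  0.1187] rect c [ 601.5 -293.3] [11.3 81.6] axis ang 92.3 zmax 0.124
0.4
```

View pics/crop.png

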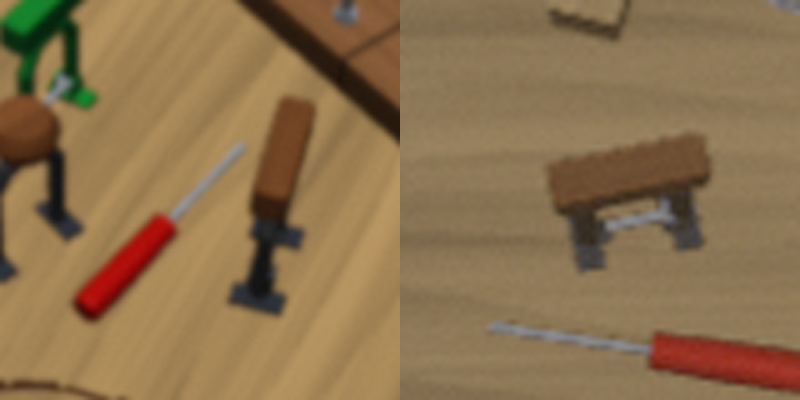

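Candidates for snap_grip are the brown bar at scene (314,209) / top (246,135) and the green look-alikes at scene (255,166) and (125,242). The crop shows the brown bar with a steel gate rod between its legs, so that is the one. The open hook with the knob is at scene (244,200). I'm taking the brown bar at (0.633, 0.009).

move_arm(jaw=[8.5,8.5,8.5,8.5,8.5,8.5,8.5,8.5,8.5,8.5,8.5,8.5], dp=[[3.03,-1.83,0],[3.03,-1.83,0],[3.03,-1.83,0],[3.03,-1.83,0],[3.03,-1.83,0],[3.03,-1.83,0],[3.03,-1.83,0],[3.03,-1.83,0],[3.03,-1.83,0],[3.03,-1.83,0],[3.03,-1.83,0],[3.03,-1.83,0]], turn=[[0,0,0],[0,0,0],[0,0,0],[0,0,0],[0,0,0],[0,0,0],[0,0,0],[0,0,0],[0,0,0],[0,0,0],[0,0,0],[0,0,0]])

```text
time_s: 1.4
position: [0.4473, -0.2036, 0.2315]
tool_rot: [[0.953, 0.302, 0.0], [0.302, -0.953, -0.0], [0.0, 0.0, -1.0]]
ft_force: [-0.1, -0.4, -0.1]
grip_width: 0.0848
gripper_force: 0.0
```

move_arm(jaw=[8.5,8.5,8.5,8.5,8.5,8.5,8.5,8.5,8.5,8.5,8.5,8.5], dp=[[3.03,-1.83,0],[3.03,-1.83,0],[3.03,-1.83,0],[3.03,-1.83,0],[3.03,-1.83,0],[3.03,-1.83,0],[3.03,-1.83,0],[3.03,-1.83,0],[0,0,0],[0,0,0],[0,0,0],[0,0,0]], turn=[[0,0,0],[0,0,0],[0,0,0],[0,0,0],[0,0,0],[0,0,0],[0,0,0],[0,0,0],[0,0,-0.12],[0,0,-0.12],[0,0,-0.12],[0,0,-0.12]])

```text
time_s: 2.4
position: [0.6333, 0.0079, 0.2311]
tool_rot: [[0.702, 0.713, -0.0], [0.713, -0.702, 0.0], [-0.0, -0.0, -1.0]]
ft_force: [-0.3, -0.4, -0.2]
grip_width: 0.0849
gripper_force: 0.0
```

move_arm(jaw=[8.5,8.5,8.5,8.5,8.5,8.5,8.5,8.5,8.5], dp=[[0,0,0],[0,0,0],[0,0,0],[0,0,0],[0,0,0],[0,0,0],[0,0,0],[0,0,0],[0,0,0]], turn=[[0,0,-0.12],[0,0,-0.12],[0,0,-0.12],[0,0,-0.12],[0,0,-0.12],[0,0,-0.12],[0,0,-0.12],[0,0,-0.12],[0,0,0]])

```text
time_s: 3.15
position: [0.6333, 0.0076, 0.2312]
tool_rot: [[-0.179, 0.984, -0.0], [0.984, 0.179, 0.0], [0.0, -0.0, -1.0]]
ft_force: [-0.3, -1.1, 0.1]
grip_width: 0.0854
gripper_force: 0.0
```

Run:
```python
from m import *
st=observe(); im,d=cams.get_image("wrist"); cv2.imwrite("pics/w1.png",im[:,:,::-1])
for r in cams.mark_of("wrist","snap_grip")[:2]:
    u,v=int(r["location"][0]*512),int(r["location"][1]*384); print(r["p"],u,v,pix("wrist",u,v,d[v,u],st).round(4), atz("wrist",u,v,.127,st).round(4))
P=np.array([pix("wrist",u,v,d[v,u],st) for v in range(0,384,2) for u in range(0,512,2) if d[v,u]>0])
P=P[(P[:,2]>.13)&(P[:,2]<.155)&(np.hypot(P[:,0]-.633,P[:,1]-.008)<.07)]
rep("grip",P); print("median z",np.median(P[:,2]))
```

```text
0.86 257 187 [0.6318 0.0144 0.1418] [0.6326 0.0103 0.127 ]
0.77 30 92 [0.4342 0.0608 0.1429] [0.4214 0.0595 0.127 ]
grip 645 mean [0.6326 0.0115 0.1418] rect c [632.6   9. ] [24.4 87.3] axis ang 101.2 zmax 0.145
median z 0.14196070316386245
```

View pics/w1.png

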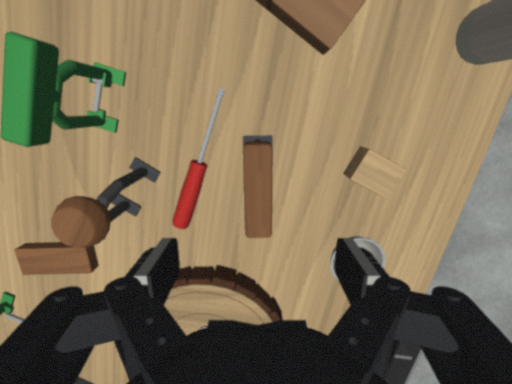

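The picture shows the brown bar at (257,187), lined up between the open fingers, with nothing under the finger tracks. I'll descend and grip it.

move_arm(jaw=[8.5,8.5,8.5,8.5,8.5,8.5,8.5,3,1.5,1.5,1.5,1.5], dp=[[0.2,0,2],[0,0,2],[0,0,2],[0,0,2],[0,0,2],[0,0,2.1],[0,0,0],[0,0,0],[0,0,0],[0,0,0],[0,0,0],[0,0,0]], turn=[[0,0,-0.015],[0,0,0],[0,0,0],[0,0,0],[0,0,0],[0,0,0],[0,0,0],[0,0,0],[0,0,0],[0,0,0],[0,0,0],[0,0,0]], force=80)

```text
time_s: 4.25
position: [0.6334, 0.0096, 0.1114]
tool_rot: [[-0.189, 0.982, 0.002], [0.982, 0.189, -0.0], [-0.001, 0.002, -1.0]]
ft_force: [2.5, 1.0, 31.8]
grip_width: 0.0252
gripper_force: 50.3
```

move_arm(jaw=[1.5,1.5,1.5,1.5,1.5,1.5], dp=[[0,0,0],[0,0,0],[0,0,0],[0,0,0],[0,0,0],[0,0,0]], turn=[[0,0,0],[0,0,0],[0,0,0],[0,0,0],[0,0,0],[0,0,0]])

```text
time_s: 4.75
position: [0.6336, 0.0095, 0.1115]
tool_rot: [[-0.19, 0.982, 0.003], [0.982, 0.19, -0.0], [-0.001, 0.002, -1.0]]
ft_force: [0.3, -0.6, 5.9]
grip_width: 0.025
gripper_force: 80.0
```

move_arm(jaw=[1.5,1.5,1.5,1.5,1.5,1.5,1.5,1.5,1.5,1.5,1.5,1.5], dp=[[0,0,-1.5],[0,0,-2.5],[0,0,-3],[0,0,-3],[0,0,-3],[0,0,-3],[0,0,0],[0,0,0],[0,0,0],[0,0,0],[0,0,0],[0,0,0]], turn=[[0,0,0],[0,0,0],[0,0,0],[0,0,0],[0,0,0],[0,0,0],[0,0,0.06],[0,0,0.112],[0,0,0.112],[0,0,0.112],[0,0,0.112],[0,0,0.112]])

```text
time_s: 5.75
position: [0.6325, 0.0097, 0.2693]
tool_rot: [[0.421, 0.907, -0.002], [0.907, -0.421, 0.0], [-0.001, -0.002, -1.0]]
ft_force: [-0.2, -0.3, -4.5]
grip_width: 0.0248
gripper_force: 79.6
```

move_arm(jaw=[1.5,1.5,1.5,1.5,1.5,1.5,1.5,1.5,1.5,1.5,1.5,1.5], dp=[[0,0,0],[0,0,0],[0,0,0],[0,0,0],[0,0,0],[0,0,0],[0,0,0],[0,0,0],[0,0,0],[0,0,0],[0,0,0],[0,0,0]], turn=[[0,0,0.112],[0,0,0.112],[0,0,0.112],[0,0,0.112],[0,0,0.112],[0,0,0.112],[0,0,0.112],[0,0,0.112],[0,0,0.112],[0,0,0.104],[0,0,0],[0,0,0]])

```text
time_s: 6.75
position: [0.6326, 0.0097, 0.2696]
tool_rot: [[0.999, 0.033, -0.002], [0.033, -0.999, 0.0], [-0.002, -0.0, -1.0]]
ft_force: [-0.7, 0.7, -3.7]
grip_width: 0.0248
gripper_force: 79.5
```

move_arm(jaw=[1.5,1.5,1.5,1.5,1.5,1.5,1.5,1.5,1.5,1.5,1.5,1.5], dp=[[-0.7,1.7,0],[-1.19,2.98,0],[-1.19,2.98,0],[-1.19,2.98,0],[-1.19,2.98,0],[-1.19,2.98,0],[-1.19,2.98,0],[-1.19,2.98,0],[-1.19,2.98,0],[-1.19,2.98,0],[-0.5,1.3,0],[0,0,0]], turn=[[0,0,0],[0,0,0],[0,0,0],[0,0,0],[0,0,0],[0,0,0],[0,0,0],[0,0,0],[0,0,0],[0,0,0],[0,0,0],[0,0,0]])

```text
time_s: 7.75
position: [0.5215, -0.2949, 0.2697]
tool_rot: [[1.0, 0.029, -0.001], [0.029, -1.0, -0.0], [-0.001, -0.0, -1.0]]
ft_force: [0.5, 0.3, -4.5]
grip_width: 0.0248
gripper_force: 79.9
```

Run:
```python
from m import *
st=observe(); print(st["position"],np.array(st["tool_rot"]).round(3).tolist())
im,d=cams.get_image("wrist"); cv2.imwrite("pics/w2.png",im[:,:,::-1])
for q,z in (("slice_eye",.116),("snap_grip",st["position"][2]+.0155)):
  for r in cams.mark_of("wrist",q)[:2]:
    u,v=int(r["location"][0]*512),int(r["location"][1]*384); print(q,r["p"],u,v,pix("wrist",u,v,d[v,u],st).round(4), atz("wrist",u,v,z,st).round(4))
P=np.array([pix("wrist",u,v,d[v,u],st) for v in range(0,384) for u in range(0,512) if d[v,u]>0])
t=np.array(st["position"])
E_=P[(P[:,2]>.108)&(P[:,2]<.13)&(np.hypot(P[:,0]-.603,P[:,1]+.292)<.07)]
rep("eye",E_)
top=P[(abs(P[:,2]-t[2]-.0305)<.006)&(abs(P[:,1]-t[1])<.0115)&(abs(P[:,0]-t[0])<.07)]
rep("grip",top)
```

```text
[ 0.52149592 -0.2948646   0.26971382] [[1.0, 0.029, -0.001], [0.029, -1.0, -0.0], [-0.001, -0.0, -1.0]]
slice_eye 0.58 256 105 [ 0.5996 -0.2926  0.1214] [ 0.5997 -0.2926  0.116 ]
snap_grip 0.66 256 256 [ 0.529  -0.2951  0.2998] [ 0.5204 -0.2953  0.2852]
eye 747 mean [ 0.602  -0.292   0.1189] rect c [ 601.8 -291.9] [10.  82.8] axis ang 92.4 zmax 0.123
grip 6898 mean [ 0.5319 -0.2949  0.3   ] rect c [ 527.3 -294.9] [23.  76.5] axis ang -180.0 zmax 0.306
```

View pics/w2.png

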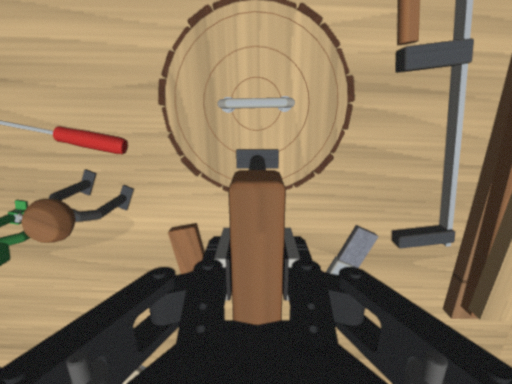

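The eye is at (256,105) and clear of the handle. The grip is held centred along its length and level. I'll move over the eye and come partway down.

move_arm(jaw=[1.5,1.5,1.5,1.5,1.5,1.5,1.5,1.5,1.5,1.5,1.5,1.5], dp=[[1.1,-0.1,0],[2,0,0],[2,0,0],[2,0,0],[1,0,0],[0,0,0],[0,0,1],[0,0,1],[0,0,1],[0,0,0.5],[0,0,0],[0,0,0]], turn=[[0,0,0],[0,0,0],[0,0,0],[0,0,0],[0,0,0],[0,0,0],[0,0,0],[0,0,0],[0,0,0],[0,0,0],[0,0,0],[0,0,0]])

```text
time_s: 8.9
position: [0.6035, -0.2886, 0.2353]
tool_rot: [[1.0, 0.03, -0.0], [0.03, -1.0, 0.0], [-0.0, -0.0, -1.0]]
ft_force: [-0.2, -0.9, -3.8]
grip_width: 0.025
gripper_force: 79.8
```

Run:
```python
from m import *
a,d=cams.get_image("scene")
cv2.imwrite("pics/s3.png",cv2.resize(a[130:350,150:350,::-1],(546,600),interpolation=cv2.INTER_CUBIC))
```

```text
(no output)
```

View pics/s3.png

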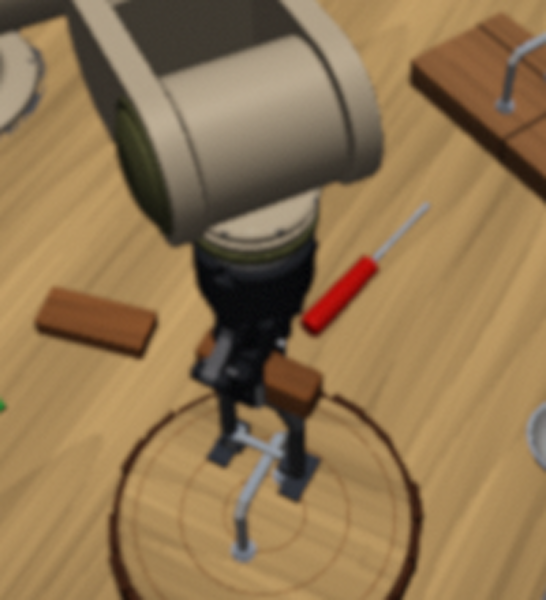

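The handle's legs straddle the eye's top bar, with the gate above it at about (258,440). I'll trim y and press down.

move_arm(jaw=[1.5,1.5,1.5,1.5,1.5,1.5,1.5,1.5,1.5,1.5,1.5,1.5], dp=[[-0.1,0.3,0],[0,0,0.7],[0,0,0.7],[0,0,0.7],[0,0,0.7],[0,0,0.7],[0,0,0.7],[0,0,0.7],[0,0,0.7],[0,0,0.7],[0,0,0.7],[0,0,0]], turn=[[0,0,0],[0,0,0],[0,0,0],[0,0,0],[0,0,0],[0,0,0],[0,0,0],[0,0,0],[0,0,0],[0,0,0],[0,0,0],[0,0,0]])

```text
time_s: 9.95
position: [0.6022, -0.2911, 0.1627]
tool_rot: [[1.0, 0.03, -0.003], [0.03, -1.0, 0.003], [-0.003, -0.003, -1.0]]
ft_force: [-0.7, 0.1, -5.7]
grip_width: 0.0246
gripper_force: 83.0
```

move_arm(jaw=[1.5,1.5,1.5,1.5,1.5,1.5], dp=[[0,0,0.3],[0,0,0.3],[0,0,0.25],[0,0,0.15],[0,0,0.1],[0,0,0]], turn=[[0,0,0],[0,0,0],[0,0,0],[0,0,0],[0,0,0],[0,0,0]])

```text
time_s: 10.45
position: [0.6028, -0.2916, 0.1542]
tool_rot: [[1.0, 0.03, -0.0], [0.03, -1.0, 0.0], [-0.0, -0.0, -1.0]]
ft_force: [0.6, -0.4, -4.6]
grip_width: 0.0246
gripper_force: 83.0
```

move_arm(jaw=[1.5,1.5,1.5,1.5,1.5], dp=[[0,0,0.1],[0,0,0.1],[0,0,0.1],[0,0,0],[0,0,0]], turn=[[0,0,0],[0,0,0],[0,0,0],[0,0,0],[0,0,0]])

```text
time_s: 10.87
position: [0.6029, -0.2917, 0.1516]
tool_rot: [[1.0, 0.03, 0.001], [0.03, -1.0, -0.0], [0.0, 0.0, -1.0]]
ft_force: [0.4, 0.2, -2.2]
grip_width: 0.0247
gripper_force: 83.3
```

move_arm(jaw=[1.5,1.5,1.5,1.5], dp=[[0,0,0.1],[0,0,0.05],[0,0,0],[0,0,0]], turn=[[0,0,0],[0,0,0],[0,0,0],[0,0,0]])

```text
time_s: 11.2
position: [0.603, -0.2918, 0.1515]
tool_rot: [[1.0, 0.03, 0.002], [0.03, -1.0, -0.001], [0.002, 0.001, -1.0]]
ft_force: [-2.5, 2.0, 6.4]
grip_width: 0.0247
gripper_force: 84.7
```

The feet are on the slice. I'll release and retreat straight up.

move_arm(jaw=[2.8,4,6,7,7,7,7,7,7,7,7,7], dp=[[0,0,0],[0,0,0],[0,0,0],[0,0,0],[0,0,0],[0,0,-0.5],[0,0,-1.5],[0,0,-2.5],[0,0,-3.5],[0,0,-3.5],[0,0,-3],[0,0,0]], turn=[[0,0,0],[0,0,0],[0,0,0],[0,0,0],[0,0,0],[0,0,0],[0,0,0],[0,0,0],[0,0,0],[0,0,0],[0,0,0],[0,0,0]])

```text
time_s: 12.2
position: [0.6037, -0.2922, 0.3025]
tool_rot: [[1.0, 0.03, 0.01], [0.03, -1.0, -0.007], [0.01, 0.008, -1.0]]
ft_force: [0.0, 0.2, 1.4]
grip_width: 0.0699
gripper_force: 0.0
```

Run:
```python
from m import *
st=observe()
iw,d=cams.get_image("wrist")
P=np.array([pix("wrist",u,v,d[v,u],st) for v in range(0,384) for u in range(0,512) if d[v,u]>0])
rep("grip",P[(abs(P[:,2]-.182)<.01)&(np.hypot(P[:,0]-.603,P[:,1]+.292)<.06)])
a,_=cams.get_image("scene")
cv2.imwrite("pics/s4.png",np.hstack([cv2.resize(a[220:370,190:310,::-1],(320,400),interpolation=cv2.INTER_CUBIC),cv2.resize(iw[:,:,::-1],(460,345))[:400] if 0 else cv2.copyMakeBorder(cv2.resize(iw[:,:,::-1],(460,345)),0,55,0,0,cv2.BORDER_CONSTANT)]))
```

```text
grip 2117 mean [ 0.6053 -0.2928  0.1817] rect c [ 602.5 -292.8] [88.7 25.9] axis ang -178.2 zmax 0.185
```

View pics/s4.png

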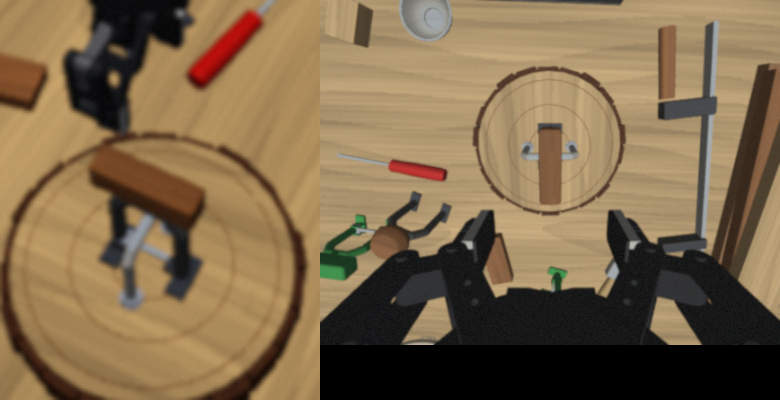

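The handle stands upright with its grip top at 0.182 m, which is the expected height with the feet on the slice. It is centred on the eye, and the shut gate rod shows between the legs beneath the eye at about (150,245). The open hook still stands.

```bash
python3 -c "
from rig import ticket
print(ticket.close_job())"
```

```text
the job is handed in; nothing more can be done
None
```

The snap-hook handle is clipped over the round slice's eye with its gate shut, left standing upright with the gripper clear, and the job was handed in at about 12 s; the verdict was not reported back.

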